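# Close the bench scale's battery bay

## Robot

A 7-joint arm with a two-finger parallel gripper is mounted at the origin on the work surface. World frame = base frame: x ahead of the robot, y to its left, z up, the work surface at z = 0. Lengths are in m, angles in rad, forces in N, time in s.
With the tool pointing down it reaches from about 0.4 to 0.85 m from the base axis. Payload 4.5 kg.
Tool frame: the origin (TCP) lies at the very end of the fingers, on their centre line; the grasp point (between the pads) lies 19 mm behind it; z points along the fingers, x is the direction in which the jaws open and shut, and the axes are right-handed (so a half turn about z gives the same grasp; the last joint's range is limited). The gripper opens to 88 mm and grips with 3 to 60 N. Pads are 18 mm wide; open, the fingers measure 123 mm over their backs; the gripper's body (75 mm by 187 mm) begins 45 mm behind the grasp point.
Start: joints at [-1.158, 0.689, -0.195, 1.565, 0.157, 0.902, -0.215], TCP at [0.231, 0.581, 0.207] pointing down, gripper open.
Joint ranges: [-3.01, 3.01], [-0.46, 2.08], [-1.47, 1.51], [0.13, 2.56], [-1, 4.14], [0.04, 2.09], [-2.66, 2.66]. Speed limits (rad/s): [2.57, 2.57, 3.14, 3.14, 3.14, 3.14, 3.14].

## Interface

Orientations are given as a unit quaternion [x, y, z, w].
In Python, from plant import * gives the robot as it stands.
- The arm moves only by the tool apply_moves, never from a script. Its argument "series" is a list of rows, each an object of numbers: "x", "y", "z": the shift along the tool's x, y, z in units of 80 cm (1.0 is 80 cm); "wx", "wy", "wz": the turn, a rotation vector about the tool's x, y, z in units of pi rad (1.0 is pi rad); "fingers": the opening, from -1 (shut) to 1 (fully open), so that 0 is half open. In form: [{"x": .., "y": .., "z": .., "wx": .., "wy": .., "wz": .., "fingers": ..}, ...]. A call has 1 to 8 rows; each row shifts and turns the pose as measured when the row begins, along the tool's axes as they then stand; what a row does not reach is not made up. A row lasts 1/8 s, in which the tool goes at most 62.5 mm and 10.7 degrees, less where a joint would pass 70% of its speed; a pose out of reach is approached as far as the arm can. A call with a number of a shift or a turn outside -1 to 1 is refused whole. A call with a gripper value outside its range is refused whole. The fingers move at their own pace and stop on an object; "force" is the grip in N (left out, the last holds). Time passes only in rows, so rows that do not move let the fingers close. It gives the time, the measured TCP pose, the force and the opening at its end, in the units of the state.
- get_state(): the state, without advancing time (a new reading comes with each control period).
- snapshot(name): name is "side" or "top" or "wrist"; returns (picture, depth): 420x560x3 uint8, red, green, blue; 420x560 float32, m along the optical axis (not along the pixel's ray), 0 where there is no reading.
- camera_model(name): a dict with "camera_matrix" (3x3 intrinsics, pixels), "world_from_camera" (4x4, takes a point from camera to world coordinates). Camera axes: x right, y up, looking along -z (the intrinsics and any distortion apply to the point x, -y, -z); pixel columns grow to the right and rows downward; lengths in m; the calibration is good to about 2 mm. The wrist camera is an equidistant fisheye: a pixel r from the principal point sees the ray r / f radians off the axis. A picture is of the moment at which its call begins: read the wrist's pose just before it. camera_model takes no time and is no camera call; for the wrist camera it gives the pose at the moment of the call.
- finish_job(): hands the job in, once; it reports no verdict.
The state is a dict: "clock": time; "q": joint angles; "qd": joint speeds; "joint_torque": joint torques, N m; "tool_pos": TCP position; "eef_rot": TCP orientation; "contact_force": force on the tool from outside, world axes, zero at the start; "moment": the same for the moment, N m; "opening": opening from 0.0 (shut) to 1.0 (fully open).
Only numpy, scipy, OpenCV 4.12 (cv2) and the standard library are available. Lean on these libraries where they do the work, as an engineer would, in place of code of your own. Each camera call takes 0.05 s, during which the arm holds its last target. There are 200 camera calls.

## Task

The bench scale has fresh cells in its open battery bay. Take the blue cover by its fin, hook its front lip into the slot under the black bridge while its back is still raised, then pivot it down until it snaps flat over the bay under the orange catch, and let go. Leave the plain white cover where it lies.

Things in the scene. Friction and masses are not known exactly. Their poses are not given: they have to be found in the camera images.
- scale: Fixed grey bench scale. Origin on the table under its battery box; x from the slot end (front, nearest the robot) to the catch and steel platform, y across, z up. Box: x -95 to 95, y +-75 mm, flat top 60 mm high, open bay (x -50 to 45, y +-39) showing two green cells. Platform behind: x 100 to 272, y +-110, 52 mm high.
- slot (a point): On the scale at x = -75, y 0, 60 mm high: middle of the slot's end wall at its floor (the box top). Axes as the scale's. The slot, 120 mm wide, opens to +x under a black bridge: roof 12 mm above the floor for 12 mm of x, then a flared guide up to 18 mm above the floor at x = 20. Bridge top 21 mm above the floor.
- catch_tooth (a point): Tooth of the orange sprung catch on the scale at x = 67, y 0, 11 mm above the box top; 50 mm wide. Its face slopes back 8 mm to 25 mm above the box top. A cover's back edge pressed down pushes it back (some 10 N on the fin), then it springs over the edge. A black block behind (x 86 to 98) is 20 mm above the box top.
- cover_grip (a point): Loose blue cover, 160 g: centre of its upright fin (50 mm along x, 20 thick in y, 44 high), 32 mm above the plate's underside. x from lip to back edge, z up out of the plate. Plate 130 x 100 x 8 mm, x -80 to 50 from here; lip's tip at x = -96. Lies flat at the start. Closed: on the scale at x = 21 to 25 mm, y 0, 92 mm above the table, axes along the scale's.
- cover_lip (a point): Blue cover's front lip: middle of its tip, at the underside, level with the plate's underside. Lip 16 mm long, 80 wide, 4 thick. Axes as the cover's. Hooked: under the bridge, at the slot's end wall or up to 4 mm short of it. With the cover tilted 10 to 20 degrees, back raised, it enters freely and the back clears the catch.
- spare_grip (a point): Centre of the fin of the loose white cover, a bystander from another machine: same plate and fin, no lip. Not to be moved.
Not all that is in view belongs to the job. What is shaped like the part that bears cover_grip but green or yellow is not meant.

How it is judged:
By the outcome, as a careful person would: the job done as asked, in the order asked, and still so for the second after the job is handed in, with the robot touching nothing.
It also fails if it takes over 40 s, if anything falls off the work surface, if the arm or the gripper's body presses on something with over 40 N, if the wrist force passes 120 N, or if a joint passes its speed limit or range.

## Working session

There is one attempt and no reset: what is moved stays moved. The work goes in short steps, Python scripts to look and compute and a tool call to move; the robot and the scene stay as the last step left them, time stands still between calls to the robot, and variables do not carry over. Pictures are saved under pics/ and viewed, about 8 in all and at most 12, crops included, and the job is handed in when it is done.

Besides the shell and the picture viewer there is one more tool, called after "Emit:" by a JSON object that holds its "name" and its "arguments", one argument or row to a line. apply_moves: Moves the arm, as the interface text tells. Its arguments: {"type":"object","properties":{"series":{"type":"array","items":{"type":"object","properties":{"x":{"type":"number"},"y":{"type":"number"},"z":{"type":"number"},"wx":{"type":"number"},"wy":{"type":"number"},"wz":{"type":"number"},"fingers":{"type":"number"}}}},"force":{"type":"number"}},"required":["series"]}

```bash
ls; mkdir -p pics; cat > h.py <<'E'
from plant import *
import numpy as np, cv2
from scipy.spatial.transform import Rotation as R
def grab(n):
    cm=camera_model(n); p,d=snapshot(n); np.savez(f'/tmp/{n}.npz',p=p,d=d,K=cm['camera_matrix'],T=cm['world_from_camera']); return p,d,cm
def pts(d,cm):
    K=np.array(cm['camera_matrix']);T=np.array(cm['world_from_camera'])
    v,u=np.mgrid[:d.shape[0],:d.shape[1]]
    P=np.stack([(u-K[0,2])/K[0,0]*d,-(v-K[1,2])/K[1,1]*d,-d],-1)
    return P@T[:3,:3].T+T[:3,3]
E
python3 - <<'E'
from h import *
for n in ('top','side'):
    p,d,cm=grab(n); cv2.imwrite(f'pics/{n}0.png',p[...,::-1]); print(n,cm,(d>0).mean())
print(get_state())
E
```

```text
pics
top {'camera_matrix': array([[456.80413934,   0.        , 278.44022409],
       [  0.        , 456.80413934, 210.2200342 ],
       [  0.        ,   0.        ,   1.        ]]), 'world_from_camera': array([[ 0.1262063 ,  0.97006782, -0.20746178,  0.21765127],
       [-0.99199318,  0.12439171, -0.02182275, -0.05152579],
       [ 0.00463698,  0.20855484,  0.97799968,  1.12508008],
       [ 0.        ,  0.        ,  0.        ,  1.        ]])} 0.9958248299319727
side {'camera_matrix': array([[441.16630579,   0.        , 284.33392522],
       [  0.        , 441.16630579, 211.62439306],
       [  0.        ,   0.        ,   1.        ]]), 'world_from_camera': array([[ 0.75403568,  0.49997915, -0.4259707 , -0.00180342],
       [-0.65674721,  0.58440297, -0.47660914, -0.53837495],
       [ 0.01064391,  0.63913537,  0.76902061,  0.8986004 ],
       [ 0.        ,  0.        ,  0.        ,  1.        ]])} 0.9960204081632653
{'clock': 0.1, 'q': array([-1.15820124,  0.68988457, -0.19451346,  1.56622523,  0.15728158,
        0.90250547, -0.21504819]), 'qd': array([ 0.00077366, -0.00021406, -0.00218085, -0.00256184, -0.00112058,
        0.00057985,  0.00188961]), 'joint_torque': array([-3.64875290e-03, -5.28491843e+01, -1.27147458e+00, -1.53834987e+01,
       -5.25467168e-02,  2.00209834e-03,  8.04980641e-05]), 'tool_pos': array([0.23094143, 0.58010531, 0.20580375]), 'eef_rot': array([ 8.27556145e-01,  5.61382365e-01, -6.43569926e-04,  5.03679988e-04]), 'contact_force': array([0.21795894, 0.52690158, 0.50767892]), 'moment': array([ 0.01084653, -0.01421721, -0.05624433]), 'opening': 1.000488343089915}
```

View pics/top0.png

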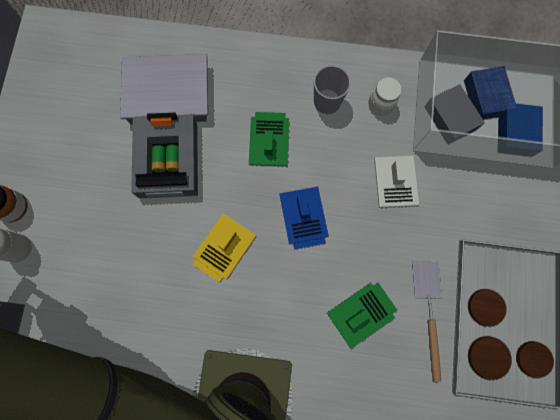

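View pics/side0.png

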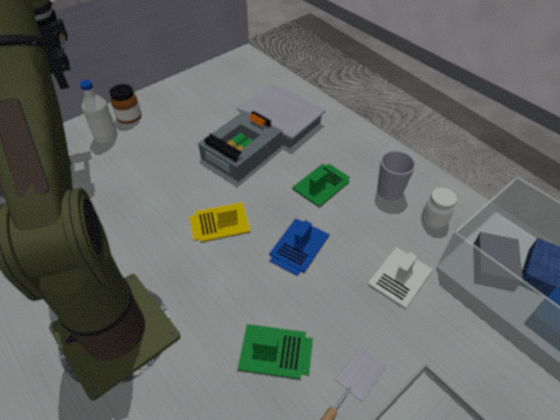

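Candidates (top view): the blue cover (304,217), green covers (269,138) and (362,315), yellow (225,247), white spare (397,181), blue boxes in the bin (490,90) and (520,128). I choose (304,217): blue, with a plate and a fin. Next I'll measure it and check it in a close crop.

```bash
cat > m.py <<'E'
from h import *
def ld(n):
    z=np.load(f'/tmp/{n}.npz'); return z['p'],z['d'],dict(camera_matrix=z['K'],world_from_camera=z['T'])
for n in ('top','side'):
    p,d,cm=ld(n); W=pts(d,cm); hsv=cv2.cvtColor(p,cv2.COLOR_RGB2HSV)
    t=W[...,2]; print(n,'table z',np.median(t[(W[...,0]>.3)&(W[...,0]<.8)]))
    m=(cv2.inRange(hsv,(105,120,40),(130,255,255))>0)
    k,l,s,c=cv2.connectedComponentsWithStats(m.astype(np.uint8))
    for i in range(1,k):
        if s[i,4]>300: print(i,s[i],W[l==i].mean(0))
    cid=l[217,304] if n=='top' else l[250,290]
    m=(l==cid); Q=W[m]
    for nm,lo,hi in (('plate',0.003,0.014),('fin',.046,.06)):
        q=Q[(Q[:,2]>lo)&(Q[:,2]<hi)]; r=cv2.minAreaRect((q[:,:2]*1000).astype(np.float32)); print(nm,len(q),q.mean(0).round(4),np.round(r[0],1),np.round(r[1],1),r[2])
        if nm=='plate': print(cv2.boxPoints(r).round(1).tolist())
    print('lip-level z<6mm',(Q[:,2]<.006).sum())
p,d,cm=ld('top'); a=cv2.resize(p[175:260,260:350],None,fx=6,fy=6,interpolation=cv2.INTER_CUBIC)[...,::-1]
cv2.imwrite('pics/crop1.png',a)
W=pts(d,cm);hsv=cv2.cvtColor(p,cv2.COLOR_RGB2HSV)
# scale
box=np.zeros(d.shape,bool);box[45:205,110:215]=1
z=W[...,2]
for nm,lo,hi in(('boxtop',.055,.065),('plat',.046,.055),('bridge',.077,.086),('z>86',.0865,.2)):
    m=box&(z>lo)&(z<hi);q=W[m]
    if len(q)>5:
        r=cv2.minAreaRect((q[:,:2]*1000).astype(np.float32));print(nm,len(q),np.median(q,0).round(4),np.round(r[0],1),np.round(r[1],1),round(r[2],2))
m=box&(cv2.inRange(hsv,(5,150,80),(18,255,255))>0);print('orange',m.sum(),W[m].mean(0),W[m].min(0),W[m].max(0))
E
python3 m.py
```

```text
top table z 0.0009583646160193915
1 [ 469   67   74   75 2841] [ 0.78569761 -0.56215557  0.05849765]
13 [ 280  187   48   62 2079] [ 0.44512452 -0.09068787  0.01619719]
plate 1747 [ 0.4465 -0.0909  0.0075] [445.3 -91.7] [145.   99.6] 17.851655960083008
[[361.0, -66.5], [391.6000061035156, -161.3000030517578], [529.5999755859375, -116.80000305175781], [499.1000061035156, -22.0]]
fin 173 [ 0.4659 -0.0849  0.0514] [466.7 -84.6] [50.9 20.3] 18.48118019104004
lip-level z<6mm 547
side table z 0.0023935998338269204
2 [ 270  219   59   56 1920] [ 0.43750877 -0.09790134  0.01987428]
3 [ 523  239   37   66 1615] [ 0.8002088  -0.52395443  0.05713168]
plate 1601 [ 0.4376 -0.0959  0.009 ] [444.2 -91.1] [146.7 100. ] 18.21521759033203
[[358.8999938964844, -66.5999984741211], [390.1000061035156, -161.5], [529.5, -115.69999694824219], [498.29998779296875, -20.700000762939453]]
fin 158 [ 0.4643 -0.0849  0.0528] [466.  -83.5] [49.7 20.9] 17.581371307373047
lip-level z<6mm 163
boxtop 2815 [0.5767 0.2725 0.0593] [633.1 284.6] [362.8 210.7] 9.53
plat 5284 [0.7255 0.2984 0.0512] [633.8 286.6] [371.8 221.2] 10.01
bridge 503 [0.4947 0.2739 0.0793] [556.  271.2] [182.4 121.1] 8.88
orange 184 [0.61189876 0.28078066 0.08124183] [ 0.21765127 -0.05152579  0.03847896] [0.63490713 0.31631929 1.12508008]
```

View pics/crop1.png

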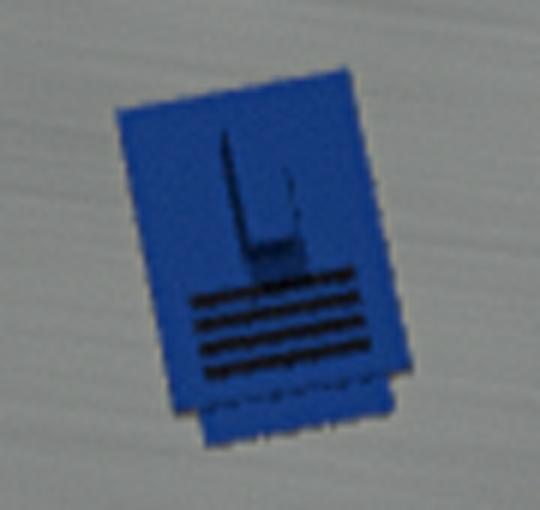

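The crop shows the blue cover, fin in the middle, with its narrower lip at the robot end (crop bottom, about (300,425)). So cover x is at +18°, and the sizes match: 146x100, fin 50x20 at z 0.051. Next I'll refine the scale pose.

```bash
cat > m2.py <<'E'
from h import *
from m import ld
import sys
def big(m):
    k,l,s,c=cv2.connectedComponentsWithStats(m.astype(np.uint8)); i=1+np.argmax(s[1:,4]); return l==i
def rect(q,lo=1,hi=99):
    r=cv2.minAreaRect((q[:,:2]*1000).astype(np.float32)); return np.round(r[0],1),np.round(r[1],1),round(r[2],2)
for n,b in (('top',(45,205,110,215)),('side',(75,190,190,335))):
    p,d,cm=ld(n);W=pts(d,cm);z=W[...,2];hsv=cv2.cvtColor(p,cv2.COLOR_RGB2HSV)
    box=np.zeros(d.shape,bool);box[b[0]:b[1],b[2]:b[3]]=1
    box&=(W[...,0]>.4)&(W[...,0]<.9)&(W[...,1]>.1)&(W[...,1]<.5)
    for nm,m in (('platform',box&(abs(z-.052)<.005)&(hsv[...,2]>120)),('box+plat',box&(z>.045)&(z<.09)),('bridge',box&(abs(z-.081)<.004)&(hsv[...,2]<40)&(W[...,0]<.55)),
       ('orange',box&(cv2.inRange(hsv,(5,150,80),(18,255,255))>0)&(z>.06))):
        m=big(m); m2=cv2.erode(m.astype(np.uint8),np.ones((3,3)))>0 if nm!='orange' and nm!='bridge' else m
        print(n,nm,m.sum(),'z',np.median(z[m]).round(4),rect(W[m]),'eroded',rect(W[m2]), W[m].mean(0).round(4))
        if nm=='platform' or nm=='bridge':
            c,s,a=rect(W[m2]); 
            x=W[m2][:,:2]; 
            A=np.deg2rad(9.5); e=np.array([np.cos(A),np.sin(A)]);f=np.array([-e[1],e[0]])
            print('  along',np.percentile(x@e,[0.5,50,99.5]).round(4),'across',np.percentile(x@f,[.5,50,99.5]).round(4))
E
python3 m2.py | grep -v -e '^\[' | tail -14
```

```text
bridge 503 [0.4947 0.2739 0.0793] [556.  271.2] [182.4 121.1] 8.88
orange 184 [0.61189876 0.28078066 0.08124183] [ 0.21765127 -0.05152579  0.03847896] [0.63490713 0.31631929 1.12508008]
top platform 4908 z 0.0514 (array([733.5, 305.2]), array([168.6, 218.2]), 9.79) eroded (array([733.5, 305.5]), array([163.1, 213.4]), 10.52) [0.7331 0.3048 0.0515]
  along [0.6943 0.7743 0.8528] across [0.0742 0.1831 0.2842]
top box+plat 9029 z 0.0534 (array([633.8, 286.6]), array([371.8, 221.2]), 10.01) eroded (array([633.9, 286.8]), array([366. , 214.8]), 9.61) [0.6532 0.2888 0.0565]
top bridge 228 z 0.0789 (array([480.8, 258.3]), array([ 27.5, 118.5]), 9.6) eroded (array([480.8, 258.3]), array([ 27.5, 118.5]), 9.6) [0.4862 0.2529 0.0791]
  along [0.5036 0.5236 0.5305] across [0.1179 0.1672 0.2338]
top orange 166 z 0.0793 (array([624. , 287.9]), array([21.2, 54.4]), 9.89) eroded (array([624. , 287.9]), array([21.2, 54.4]), 9.89) [0.6226 0.2849 0.0788]
side platform 2182 z 0.0533 (array([732.7, 306.4]), array([171.6, 221.1]), 9.59) eroded (array([733.1, 305.3]), array([160.8, 211. ]), 10.06) [0.7354 0.3016 0.0533]
  along [0.6959 0.7752 0.8503] across [0.0776 0.166  0.2835]
side box+plat 4908 z 0.0552 (array([633.5, 288.2]), array([371.7, 221.5]), 10.18) eroded (array([632.6, 285. ]), array([364.9, 215.1]), 10.35) [0.6345 0.2804 0.0583]
side bridge 224 z 0.0787 (array([478.9, 260. ]), array([ 27.7, 115.9]), 10.17) eroded (array([478.9, 260. ]), array([ 27.7, 115.9]), 10.17) [0.4784 0.26   0.079 ]
  along [0.5014 0.5148 0.5289] across [0.1199 0.179  0.2336]
side orange 104 z 0.0806 (array([624. , 286.7]), array([23.2, 49.8]), 10.49) eroded (array([624. , 286.7]), array([23.2, 49.8]), 10.49) [0.6213 0.2853 0.0799]
```

```bash
cat > pl.py <<'E'
from h import *
import json
G=np.array([[0,-1,0],[-1,0,0],[0,0,-1.]])
def cover_R(yaw,tilt): return R.from_euler('ZY',[yaw,-tilt],degrees=True)
def tcp(pos,yaw,tilt,off=(0,0,-.019)):
    C=cover_R(yaw,tilt); return np.array(pos)+C.apply(off), C*R.from_matrix(G)
def now():
    s=get_state(); return s,np.array(s['tool_pos']),R.from_quat(s['eef_rot'])
def coverpose(off=(0,0,-.019)):   # grip point pose if held rigidly
    s,p,q=now(); C=q*R.from_matrix(G.T); return p-C.apply(off),C
def plan(p1,r1,f=None,vs=.058,ws=9.5,n=None):
    s,p0,r0=now(); w=(r0.inv()*r1).as_rotvec()
    n=n or int(max(np.ceil(np.linalg.norm(p1-p0)/vs),np.ceil(np.degrees(np.linalg.norm(w))/ws),1))
    print('n',n,'dist',np.linalg.norm(p1-p0).round(4),'turn',np.degrees(w).round(2))
    rows=[]
    for i in range(n):
        r=r0*R.from_rotvec(w*i/n); d=r.inv().apply((p1-p0)/n)/.8; v=w/n/np.pi
        rows.append({k:round(float(a),4) for k,a in zip(('x','y','z','wx','wy','wz'),(*d,*v)) if abs(a)>2e-4})
        if f is not None: rows[-1]['fingers']=f
    print(json.dumps(rows))
def show():
    s,p,q=now(); c,C=coverpose(); e=C.as_euler('ZYX',degrees=True)
    print('t',round(s['clock'],2),'tcp',p.round(4),'F',np.round(s['contact_force'],1),'open',round(s['opening'],3),'grip',c.round(4),'yaw/tilt/roll',np.round([e[0],-e[1],e[2]],2),'q',np.round(s['q'],2))
E
python3 -c "
from pl import *
show(); p,r=tcp((.4662,-.0845,.032),18,0); p[2]=.15; plan(p,r,1)"
```

```text
t 0.1 tcp [0.2309 0.5801 0.2058] F [0.2 0.5 0.5] open 1.0 grip [0.231  0.5801 0.2248] yaw/tilt/roll [ 1.583e+02 -1.000e-02  9.000e-02] q [-1.16  0.69 -0.19  1.57  0.16  0.9  -0.22]
n 15 dist 0.7072 turn [1.200e-01 3.000e-02 1.403e+02]
[{"x": -0.0442, "y": 0.0387, "z": 0.0047, "wz": 0.052, "fingers": 1}, {"x": -0.0373, "y": 0.0454, "z": 0.0047, "wz": 0.052, "fingers": 1}, {"x": -0.0295, "y": 0.0508, "z": 0.0047, "wz": 0.052, "fingers": 1}, {"x": -0.0208, "y": 0.0549, "z": 0.0047, "wz": 0.052, "fingers": 1}, {"x": -0.0116, "y": 0.0576, "z": 0.0047, "wz": 0.052, "fingers": 1}, {"x": -0.0021, "y": 0.0587, "z": 0.0047, "wz": 0.052, "fingers": 1}, {"x": 0.0075, "y": 0.0583, "z": 0.0047, "wz": 0.052, "fingers": 1}, {"x": 0.0169, "y": 0.0563, "z": 0.0047, "wz": 0.052, "fingers": 1}, {"x": 0.0258, "y": 0.0528, "z": 0.0047, "wz": 0.052, "fingers": 1}, {"x": 0.034, "y": 0.0479, "z": 0.0047, "wz": 0.052, "fingers": 1}, {"x": 0.0413, "y": 0.0417, "z": 0.0047, "wz": 0.052, "fingers": 1}, {"x": 0.0476, "y": 0.0345, "z": 0.0047, "wz": 0.052, "fingers": 1}, {"x": 0.0525, "y": 0.0263, "z": 0.0046, "wz": 0.052, "fingers": 1}, {"x": 0.0561, "y": 0.0174, "z": 0.0046, "wz": 0.052, "fingers": 1}, {"x": 0.0582, "y": 0.008, "z": 0.0046, "wz": 0.052, "fingers": 1}]
```

Emit:
{"name": "apply_moves", "arguments": {
  "series": [
    {"x":-0.0442,"y":0.0387,"wz":0.052,"fingers":1},
    {"x":-0.0373,"y":0.0454,"wz":0.052,"fingers":1},
    {"x":-0.0295,"y":0.0508,"wz":0.052,"fingers":1},
    {"x":-0.0208,"y":0.0549,"wz":0.052,"fingers":1},
    {"x":-0.0116,"y":0.0576,"wz":0.052,"fingers":1},
    {"x":-0.0021,"y":0.0587,"wz":0.052,"fingers":1},
    {"x":0.0075,"y":0.0583,"wz":0.052,"fingers":1},
    {"x":0.0169,"y":0.0563,"wz":0.052,"fingers":1}
  ]
}}

```text
schema error: expected keys x, y, z, wx, wy, wz, fingers
```

```bash
python3 -c "
from pl import *
show(); p,r=tcp((.4662,-.0845,.032),18,0); p[2]=.15; plan(p,r,1)"
```

```text
t 0.1 tcp [0.2309 0.5801 0.2058] F [0.2 0.5 0.5] open 1.0 grip [0.231  0.5801 0.2248] yaw/tilt/roll [ 1.583e+02 -1.000e-02  9.000e-02] q [-1.16  0.69 -0.19  1.57  0.16  0.9  -0.22]
n 15 dist 0.7072 turn [1.200e-01 3.000e-02 1.403e+02]
[{"x": -0.0442, "y": 0.0387, "z": 0.0047, "wz": 0.052, "fingers": 1}, {"x": -0.0373, "y": 0.0454, "z": 0.0047, "wz": 0.052, "fingers": 1}, {"x": -0.0295, "y": 0.0508, "z": 0.0047, "wz": 0.052, "fingers": 1}, {"x": -0.0208, "y": 0.0549, "z": 0.0047, "wz": 0.052, "fingers": 1}, {"x": -0.0116, "y": 0.0576, "z": 0.0047, "wz": 0.052, "fingers": 1}, {"x": -0.0021, "y": 0.0587, "z": 0.0047, "wz": 0.052, "fingers": 1}, {"x": 0.0075, "y": 0.0583, "z": 0.0047, "wz": 0.052, "fingers": 1}, {"x": 0.0169, "y": 0.0563, "z": 0.0047, "wz": 0.052, "fingers": 1}, {"x": 0.0258, "y": 0.0528, "z": 0.0047, "wz": 0.052, "fingers": 1}, {"x": 0.034, "y": 0.0479, "z": 0.0047, "wz": 0.052, "fingers": 1}, {"x": 0.0413, "y": 0.0417, "z": 0.0047, "wz": 0.052, "fingers": 1}, {"x": 0.0476, "y": 0.0345, "z": 0.0047, "wz": 0.052, "fingers": 1}, {"x": 0.0525, "y": 0.0263, "z": 0.0046, "wz": 0.052, "fingers": 1}, {"x": 0.0561, "y": 0.0174, "z": 0.0046, "wz": 0.052, "fingers": 1}, {"x": 0.0582, "y": 0.008, "z": 0.0046, "wz": 0.052, "fingers": 1}]
```

All keys are needed.

Emit:
{"name": "apply_moves", "arguments": {
  "series": [
    {"x":-0.044,"y":0.039,"z":0,"wx":0,"wy":0,"wz":0.052,"fingers":1},
    {"x":-0.037,"y":0.045,"z":0,"wx":0,"wy":0,"wz":0.052,"fingers":1},
    {"x":-0.03,"y":0.051,"z":0,"wx":0,"wy":0,"wz":0.052,"fingers":1},
    {"x":-0.021,"y":0.055,"z":0,"wx":0,"wy":0,"wz":0.052,"fingers":1},
    {"x":-0.012,"y":0.058,"z":0,"wx":0,"wy":0,"wz":0.052,"fingers":1},
    {"x":-0.002,"y":0.059,"z":0,"wx":0,"wy":0,"wz":0.052,"fingers":1},
    {"x":0.0075,"y":0.058,"z":0,"wx":0,"wy":0,"wz":0.052,"fingers":1},
    {"x":0.017,"y":0.056,"z":0,"wx":0,"wy":0,"wz":0.052,"fingers":1}
  ]
}}

```text
clock: 1.1
tool_pos: [0.351, 0.2155, 0.2035]
eef_rot: [0.997, -0.075, -0.002, 0.001]
contact_force: [0.6, 0.5, -0.5]
opening: 0.996
```

```bash
sed -i "s/ if abs(a)>2e-4}/}/" pl.py; python3 -c "
from pl import *
show(); p,r=tcp((.4662,-.0845,.032),18,0); p[2]=.15; plan(p,r,1)"
```

```text
t 1.1 tcp [0.351  0.2155 0.2035] F [ 0.6  0.5 -0.5] open 0.996 grip [0.351  0.2155 0.2225] yaw/tilt/roll [ 8.135e+01 -8.000e-02  1.800e-01] q [-0.76  0.44  0.15  2.18 -0.12  0.53 -0.67]
n 7 dist 0.3258 turn [ 0.17  0.12 63.35]
[{"x": 0.0284, "y": 0.0498, "z": 0.0095, "wx": 0.0001, "wy": 0.0001, "wz": 0.0503, "fingers": 1}, {"x": 0.0359, "y": 0.0448, "z": 0.0095, "wx": 0.0001, "wy": 0.0001, "wz": 0.0503, "fingers": 1}, {"x": 0.0425, "y": 0.0386, "z": 0.0095, "wx": 0.0001, "wy": 0.0001, "wz": 0.0503, "fingers": 1}, {"x": 0.048, "y": 0.0314, "z": 0.0095, "wx": 0.0001, "wy": 0.0001, "wz": 0.0503, "fingers": 1}, {"x": 0.0524, "y": 0.0235, "z": 0.0095, "wx": 0.0001, "wy": 0.0001, "wz": 0.0503, "fingers": 1}, {"x": 0.0554, "y": 0.0149, "z": 0.0095, "wx": 0.0001, "wy": 0.0001, "wz": 0.0503, "fingers": 1}, {"x": 0.0571, "y": 0.006, "z": 0.0095, "wx": 0.0001, "wy": 0.0001, "wz": 0.0503, "fingers": 1}]
```

Emit:
{"name": "apply_moves", "arguments": {
  "series": [
    {"x":0.0285,"y":0.05,"z":0.0095,"wx":0,"wy":0,"wz":0.05,"fingers":1},
    {"x":0.036,"y":0.045,"z":0.0095,"wx":0,"wy":0,"wz":0.05,"fingers":1},
    {"x":0.0425,"y":0.0385,"z":0.0095,"wx":0,"wy":0,"wz":0.05,"fingers":1},
    {"x":0.048,"y":0.0315,"z":0.0095,"wx":0,"wy":0,"wz":0.05,"fingers":1},
    {"x":0.0525,"y":0.0235,"z":0.0095,"wx":0,"wy":0,"wz":0.05,"fingers":1},
    {"x":0.0555,"y":0.015,"z":0.0095,"wx":0,"wy":0,"wz":0.05,"fingers":1},
    {"x":0.057,"y":0.006,"z":0.0095,"wx":0,"wy":0,"wz":0.05,"fingers":1},
    {"x":0,"y":0,"z":0,"wx":0,"wy":0,"wz":0,"fingers":1}
  ]
}}

```text
clock: 2.1
tool_pos: [0.4661, -0.0994, 0.148]
eef_rot: [0.799, -0.602, -0.0, 0.001]
contact_force: [-0.5, 0.1, -1.6]
opening: 0.998
```

```bash
python3 -c "
from pl import *
show(); p,r=tcp((.4662,-.0845,.033),18,0); plan(p,r,1)
P,d,cm=grab('wrist'); cv2.imwrite('pics/w1.png',P[...,::-1]); print(cm)"
```

```text
t 2.1 tcp [ 0.4661 -0.0994  0.148 ] F [-0.5  0.1 -1.6] open 0.998 grip [ 0.4661 -0.0994  0.167 ] yaw/tilt/roll [15.98 -0.11 -0.08] q [-0.1   0.63  0.34  2.08 -0.41  0.5  -0.74]
n 3 dist 0.1348 turn [ 0.11 -0.08 -2.02]
[{"x": -0.006, "y": -0.0019, "z": 0.0558, "wx": 0.0002, "wy": -0.0001, "wz": -0.0037, "fingers": 1}, {"x": -0.006, "y": -0.0019, "z": 0.0558, "wx": 0.0002, "wy": -0.0001, "wz": -0.0037, "fingers": 1}, {"x": -0.0059, "y": -0.0019, "z": 0.0558, "wx": 0.0002, "wy": -0.0001, "wz": -0.0037, "fingers": 1}]
{'camera_matrix': array([[325.1922621 ,   0.        , 273.38953127],
       [  0.        , 325.1922621 , 203.77711652],
       [  0.        ,   0.        ,   1.        ]]), 'world_from_camera': array([[ 2.75601116e-01,  9.29574937e-01,  2.44815158e-01,
         5.28407932e-01],
       [-9.61271739e-01,  2.66296655e-01,  7.10122189e-02,
        -8.08603628e-02],
       [ 8.17721325e-04, -2.54904939e-01,  9.66965772e-01,
         3.26778325e-01],
       [ 0.00000000e+00,  0.00000000e+00,  0.00000000e+00,
         1.00000000e+00]])}
```

View pics/w1.png

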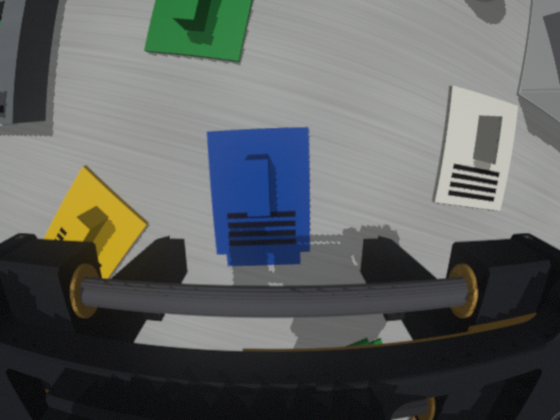

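The wrist view shows the blue cover centred between the fingers (fin near (258,185)), with its stripes and lip on the robot side. Nothing lies in the fingers' way. Going down.

Emit:
{"name": "apply_moves", "arguments": {
  "series": [
    {"x":-0.018,"y":-0.006,"z":0.02,"wx":0,"wy":0,"wz":-0.011,"fingers":1},
    {"x":0,"y":0,"z":0.05,"wx":0,"wy":0,"wz":0,"fingers":1},
    {"x":0,"y":0,"z":0.05,"wx":0,"wy":0,"wz":0,"fingers":1}
  ]
}}

```text
clock: 2.52
tool_pos: [0.4675, -0.0765, 0.0521]
eef_rot: [0.813, -0.582, 0.0, -0.002]
contact_force: [0.2, -0.0, -0.0]
opening: 1.004
```

```bash
python3 -c "
from pl import *
show(); p,r=tcp((.4662,-.0845,.033),18,0); plan(p,r,1,n=2)"
```

```text
t 2.52 tcp [ 0.4675 -0.0765  0.0521] F [ 0.2 -0.  -0. ] open 1.004 grip [ 0.4674 -0.0765  0.0711] yaw/tilt/roll [18.82  0.2   0.1 ] q [-0.03  0.79  0.15  2.15 -0.51  0.23 -0.66]
n 2 dist 0.039 turn [-0.2   0.1   0.82]
[{"x": 0.0045, "y": 0.0024, "z": 0.0238, "wx": -0.0006, "wy": 0.0003, "wz": 0.0023, "fingers": 1}, {"x": 0.0045, "y": 0.0024, "z": 0.0238, "wx": -0.0006, "wy": 0.0003, "wz": 0.0023, "fingers": 1}]
```

Emit:
{"name": "apply_moves", "arguments": {
  "series": [
    {"x":0.009,"y":0.004,"z":0.02,"wx":-0.001,"wy":0,"wz":0.004,"fingers":1},
    {"x":0,"y":0,"z":0.012,"wx":0,"wy":0,"wz":0,"fingers":1},
    {"x":0,"y":0,"z":0,"wx":0,"wy":0,"wz":0,"fingers":1}
  ]
}}

```text
clock: 2.9
tool_pos: [0.4652, -0.0817, 0.0249]
eef_rot: [0.811, -0.585, -0.003, -0.001]
contact_force: [-0.8, -0.3, 0.3]
opening: 0.996
```

```bash
python3 -c "
from pl import *
show(); p,r=tcp((.4662,-.0845,.033),18,0); plan(p,r,1,n=1)"
```

```text
t 2.9 tcp [ 0.4652 -0.0817  0.0249] F [-0.8 -0.3  0.3] open 0.996 grip [ 0.4653 -0.0818  0.0439] yaw/tilt/roll [18.33 -0.14  0.33] q [ 0.01  0.84  0.11  2.15 -0.52  0.17 -0.65]
n 1 dist 0.0113 turn [0.14 0.33 0.33]
[{"x": 0.0038, "y": -0.0001, "z": 0.0136, "wx": 0.0008, "wy": 0.0018, "wz": 0.0018, "fingers": 1}]
```

Emit:
{"name": "apply_moves", "arguments": {
  "series": [
    {"x":0.004,"y":0,"z":0.0136,"wx":0,"wy":0.001,"wz":0.002,"fingers":1},
    {"x":0,"y":0,"z":0,"wx":0,"wy":0,"wz":0,"fingers":1},
    {"x":0,"y":0,"z":0,"wx":0,"wy":0,"wz":0,"fingers":-1},
    {"x":0,"y":0,"z":0,"wx":0,"wy":0,"wz":0,"fingers":-1},
    {"x":0,"y":0,"z":0,"wx":0,"wy":0,"wz":0,"fingers":-1},
    {"x":0,"y":0,"z":0,"wx":0,"wy":0,"wz":0,"fingers":-1},
    {"x":0,"y":0,"z":0,"wx":0,"wy":0,"wz":0,"fingers":-1}
  ],
  "force": 50
}}

```text
clock: 3.78
tool_pos: [0.4681, -0.085, 0.0157]
eef_rot: [0.809, -0.588, 0.0, -0.001]
contact_force: [-0.3, 0.1, -0.5]
opening: 0.453
```

```bash
python3 -c "
from pl import *
show()"
```

```text
t 3.77 tcp [ 0.4681 -0.085   0.0157] F [-0.3  0.1 -0.5] open 0.453 grip [ 0.468  -0.085   0.0347] yaw/tilt/roll [17.99  0.09  0.  ] q [ 0.02  0.86  0.1   2.15 -0.53  0.15 -0.65]
```

Emit:
{"name": "apply_moves", "arguments": {
  "series": [
    {"x":0,"y":0,"z":0,"wx":0,"wy":0,"wz":0,"fingers":-1},
    {"x":0,"y":0,"z":0,"wx":0,"wy":0,"wz":0,"fingers":-1},
    {"x":0,"y":0,"z":0,"wx":0,"wy":0,"wz":0,"fingers":-1},
    {"x":0,"y":0,"z":0,"wx":0,"wy":0,"wz":0,"fingers":-1}
  ],
  "force": 50
}}

```text
clock: 4.28
tool_pos: [0.468, -0.0849, 0.0157]
eef_rot: [0.809, -0.588, 0.0, -0.001]
contact_force: [0.1, 0.5, 1.3]
opening: 0.213
```

```bash
python3 -c "
from pl import *
show(); s,p,r=now(); p[2]+=.12; plan(p,r,-1)"
```

```text
t 4.28 tcp [ 0.468  -0.0849  0.0157] F [0.1 0.5 1.3] open 0.213 grip [ 0.468  -0.0849  0.0347] yaw/tilt/roll [1.799e+01 8.000e-02 1.000e-02] q [ 0.02  0.86  0.1   2.15 -0.53  0.15 -0.65]
n 3 dist 0.12 turn [0. 0. 0.]
[{"x": -0.0, "y": -0.0001, "z": -0.05, "wx": 0.0, "wy": 0.0, "wz": 0.0, "fingers": -1}, {"x": -0.0, "y": -0.0001, "z": -0.05, "wx": 0.0, "wy": 0.0, "wz": 0.0, "fingers": -1}, {"x": -0.0, "y": -0.0001, "z": -0.05, "wx": 0.0, "wy": 0.0, "wz": 0.0, "fingers": -1}]
```

Grasped at opening 0.213, which is about 19 mm against the 20 mm fin. Lifting.

Emit:
{"name": "apply_moves", "arguments": {
  "series": [
    {"x":0,"y":0,"z":-0.03,"wx":0,"wy":0,"wz":0,"fingers":-1},
    {"x":0,"y":0,"z":-0.05,"wx":0,"wy":0,"wz":0,"fingers":-1},
    {"x":0,"y":0,"z":-0.05,"wx":0,"wy":0,"wz":0,"fingers":-1},
    {"x":0,"y":0,"z":-0.03,"wx":0,"wy":0,"wz":0,"fingers":-1}
  ]
}}

```text
clock: 4.78
tool_pos: [0.4657, -0.0845, 0.1449]
eef_rot: [0.809, -0.588, -0.003, 0.001]
contact_force: [0.5, 0.1, -2.3]
opening: 0.212
```

```bash
cat >> pl.py <<'E'
O=np.array([.5501,.2731,0.]);YAW=10.1
OFF=np.array([-.0019,0,-.0027])   # cover_grip relative to tool grasp point, cover axes (estimate)
def lip_target(lx,lz,tilt,ly=0):   # lip tip in slot frame (m): x from end wall, z above floor
    C=cover_R(YAW,tilt); S=R.from_euler('Z',YAW,degrees=True)
    lip=O+S.apply([-.075+lx,ly,.060+lz]); g=lip+C.apply(np.array([.096,0,.032])-OFF)
    return g+C.apply([0,0,-.019]),C*R.from_matrix(G)
def lip_now():
    c,C=coverpose(); lip=c+C.apply(OFF-np.array([.096,0,.032])); S=R.from_euler('Z',YAW,degrees=True)
    e=(S.inv()*C).as_euler('ZYX',degrees=True)
    l=S.inv().apply(lip-O)-[-.075,0,.06]; print('lip mm',(l*1000).round(1),'yaw,tilt,roll',np.round([e[0],-e[1],e[2]],2))
E
python3 -c "
from pl import *
show(); lip_now(); plan(*lip_target(.06,.08,16),f=-1,vs=.05)"
```

```text
t 4.78 tcp [ 0.4657 -0.0845  0.1449] F [ 0.5  0.1 -2.3] open 0.212 grip [ 0.4658 -0.0845  0.1639] yaw/tilt/roll [17.98 -0.25  0.23] q [-0.13  0.63  0.34  2.09 -0.43  0.5  -0.72]
lip mm [-167.8 -350.6   69.6] yaw,tilt,roll [ 7.88 -0.25  0.23]
n 9 dist 0.4047 turn [16.24  1.31  7.8 ]
[{"x": -0.0422, "y": -0.0367, "z": -0.0052, "wx": 0.01, "wy": 0.0008, "wz": 0.0048, "fingers": -1}, {"x": -0.0428, "y": -0.0362, "z": -0.0041, "wx": 0.01, "wy": 0.0008, "wz": 0.0048, "fingers": -1}, {"x": -0.0433, "y": -0.0357, "z": -0.0031, "wx": 0.01, "wy": 0.0008, "wz": 0.0048, "fingers": -1}, {"x": -0.0438, "y": -0.0351, "z": -0.0021, "wx": 0.01, "wy": 0.0008, "wz": 0.0048, "fingers": -1}, {"x": -0.0443, "y": -0.0345, "z": -0.0011, "wx": 0.01, "wy": 0.0008, "wz": 0.0048, "fingers": -1}, {"x": -0.0449, "y": -0.0339, "z": -0.0001, "wx": 0.01, "wy": 0.0008, "wz": 0.0048, "fingers": -1}, {"x": -0.0454, "y": -0.0332, "z": 0.0008, "wx": 0.01, "wy": 0.0008, "wz": 0.0048, "fingers": -1}, {"x": -0.0459, "y": -0.0324, "z": 0.0017, "wx": 0.01, "wy": 0.0008, "wz": 0.0048, "fingers": -1}, {"x": -0.0464, "y": -0.0317, "z": 0.0026, "wx": 0.01, "wy": 0.0008, "wz": 0.0048, "fingers": -1}]
```

Emit:
{"name": "apply_moves", "arguments": {
  "series": [
    {"x":-0.042,"y":-0.037,"z":-0.006,"wx":0.01,"wy":0.001,"wz":0.005,"fingers":-1},
    {"x":-0.043,"y":-0.036,"z":-0.005,"wx":0.01,"wy":0.001,"wz":0.005,"fingers":-1},
    {"x":-0.043,"y":-0.036,"z":-0.004,"wx":0.01,"wy":0.001,"wz":0.005,"fingers":-1},
    {"x":-0.044,"y":-0.035,"z":-0.002,"wx":0.01,"wy":0.001,"wz":0.005,"fingers":-1},
    {"x":-0.044,"y":-0.0345,"z":-0.001,"wx":0.01,"wy":0.001,"wz":0.005,"fingers":-1},
    {"x":-0.045,"y":-0.034,"z":0,"wx":0.01,"wy":0.001,"wz":0.005,"fingers":-1},
    {"x":-0.045,"y":-0.033,"z":0.001,"wx":0.01,"wy":0.001,"wz":0.005,"fingers":-1},
    {"x":-0.035,"y":-0.025,"z":0.002,"wx":0.01,"wy":0.001,"wz":0.005,"fingers":-1}
  ]
}}

```text
clock: 5.78
tool_pos: [0.6054, 0.2401, 0.1784]
eef_rot: [0.761, -0.637, 0.083, -0.094]
contact_force: [1.0, -0.7, -2.8]
opening: 0.212
```

```bash
python3 -c "
from pl import *
show(); lip_now(); plan(*lip_target(.06,.08,16),f=-1,n=2)"
```

```text
t 5.78 tcp [0.6054 0.2401 0.1784] F [ 1.  -0.7 -2.8] open 0.212 grip [0.6007 0.2394 0.1968] yaw/tilt/roll [10.15 14.37 -0.42] q [-0.79  0.72  0.52  1.81 -0.58  0.5  -1.33]
lip mm [ 32.7 -42.4  78.9] yaw,tilt,roll [ 0.05 14.37 -0.42]
n 2 dist 0.0498 turn [ 1.63 -0.4   0.06]
[{"x": -0.0264, "y": -0.0164, "z": 0.0017, "wx": 0.0045, "wy": -0.0011, "wz": 0.0002, "fingers": -1}, {"x": -0.0264, "y": -0.0164, "z": 0.002, "wx": 0.0045, "wy": -0.0011, "wz": 0.0002, "fingers": -1}]
```

Emit:
{"name": "apply_moves", "arguments": {
  "series": [
    {"x":-0.0264,"y":-0.0164,"z":0.0017,"wx":0.0045,"wy":-0.001,"wz":0,"fingers":-1},
    {"x":-0.026,"y":-0.0164,"z":0.002,"wx":0.0045,"wy":-0.001,"wz":0,"fingers":-1},
    {"x":0,"y":0,"z":0,"wx":0,"wy":0,"wz":0,"fingers":-1},
    {"x":0,"y":0,"z":0,"wx":0,"wy":0,"wz":0,"fingers":-1}
  ]
}}

```text
clock: 6.28
tool_pos: [0.6197, 0.2899, 0.1784]
eef_rot: [0.762, -0.634, 0.087, -0.104]
contact_force: [-0.7, -0.8, -1.8]
opening: 0.211
```

```bash
cat > look.py <<'E'
from pl import *
import sys
from m2 import big
def look(tag):
    S=R.from_euler('Z',YAW,degrees=True); ims=[]
    for n,b in (('top',(40,215,100,235)),('side',(60,200,185,345))):
        p,d,cm=grab(n);W=pts(d,cm);hsv=cv2.cvtColor(p,cv2.COLOR_RGB2HSV)
        m=(cv2.inRange(hsv,(105,120,30),(130,255,255))>0)&(W[...,0]<.75)&(W[...,1]>.1)
        m=big(m); Q=W[m]
        c,C=coverpose(); X=C.inv().apply(Q-c)-OFF   # cover frame w.r.t. assumed grip
        f=(X[:,2]>.010)&(X[:,2]<.035); pl=X[X[:,2]<-.018]
        top=X[(abs(X[:,0])<.03)&(abs(X[:,1])<.015)&(X[:,2]>.010)]
        print(n,m.sum(),'plate x',np.percentile(pl[:,0],[.5,99.5]).round(4),'y',np.percentile(pl[:,1],[.5,99.5]).round(4),'plate top z med(want -.024)',np.median(pl[(pl[:,0]>-.075)][:,2]).round(4))
        A=np.c_[pl[:,:2],np.ones(len(pl))][pl[:,0]>-.075]; k=np.linalg.lstsq(A,pl[pl[:,0]>-.075][:,2],rcond=None)[0]; print('  plate slopes deg',np.degrees(k[:2]).round(2))
        Z=S.inv().apply(W.reshape(-1,3)-O).reshape(W.shape)
        br=big((hsv[...,2]<45)&(abs(Z[...,0]+.07)<.03)&(abs(Z[...,1])<.07)&(abs(Z[...,2]-.081)<.006))
        print('  bridge x',np.percentile(Z[br][:,0],[1,99]).round(4),'y',np.percentile(Z[br][:,1],[1,99]).round(4),'z',np.median(Z[br][:,2]).round(4))
        a=cv2.resize(p[b[0]:b[1],b[2]:b[3]],(395,512) if n=='top' else (400,350),interpolation=cv2.INTER_CUBIC); ims.append(cv2.copyMakeBorder(a,0,512-a.shape[0],0,0,cv2.BORDER_CONSTANT))
    cv2.imwrite(f'pics/{tag}.png',np.hstack(ims)[...,::-1])
if __name__=='__main__':
    show();lip_now();look(sys.argv[1])
E
python3 look.py l1 | tail -8
```

```text
t 6.28 tcp [0.6197 0.2899 0.1784] F [-0.7 -0.8 -1.8] open 0.211 grip [0.6146 0.289  0.1967] yaw/tilt/roll [10.5  15.56 -0.09] q [-0.86  0.76  0.55  1.73 -0.59  0.53 -1.4 ]
lip mm [56.3  3.7 77. ] yaw,tilt,roll [ 0.4  15.56 -0.09]
top 1507 plate x [-0.0935 -0.0071] y [-0.051   0.0479] plate top z med(want -.024) -0.0241
  plate slopes deg [-0.29  0.2 ]
  bridge x [-0.085  -0.0574] y [-0.0594  0.0569] z 0.0778
side 1317 plate x [-0.0937  0.0481] y [-0.0491  0.0496] plate top z med(want -.024) -0.0225
  plate slopes deg [-0.64 -0.4 ]
  bridge x [-0.086  -0.0582] y [-0.059   0.0572] z 0.0787
```

View pics/l1.png

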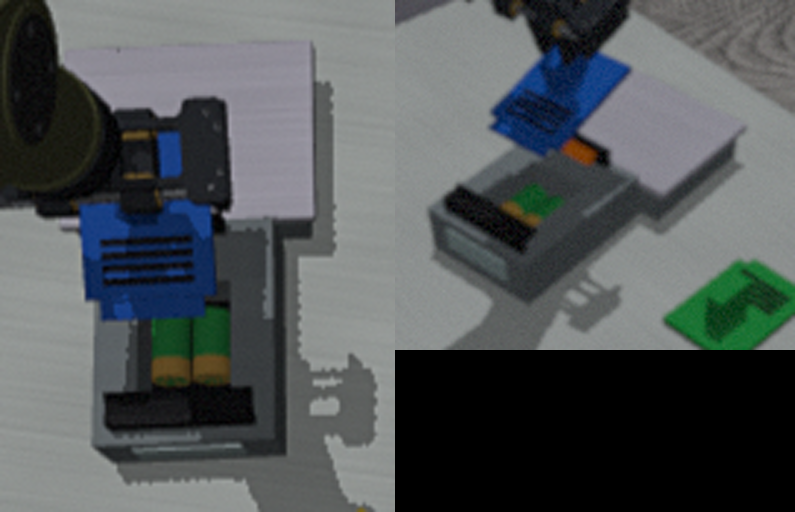

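The view shows the cover held tilted over the bay, lip toward the bridge. Top view: lip at (150,305), bridge at (180,408). The held pose agrees with the estimate within 2 mm. Lowering to just in front of the slot mouth.

```bash
python3 -c "
from pl import *
plan(*lip_target(.034,.006,16,-.001),f=-1,n=4)"
```

```text
n 4 dist 0.0744 turn [0.41 0.04 0.36]
[{"x": 0.0016, "y": 0.0128, "z": 0.0193, "wx": 0.0006, "wy": 0.0001, "wz": 0.0005, "fingers": -1}, {"x": 0.0017, "y": 0.0129, "z": 0.0193, "wx": 0.0006, "wy": 0.0001, "wz": 0.0005, "fingers": -1}, {"x": 0.0017, "y": 0.0129, "z": 0.0193, "wx": 0.0006, "wy": 0.0001, "wz": 0.0005, "fingers": -1}, {"x": 0.0017, "y": 0.0129, "z": 0.0193, "wx": 0.0006, "wy": 0.0001, "wz": 0.0005, "fingers": -1}]
```

Emit:
{"name": "apply_moves", "arguments": {
  "series": [
    {"x":0.0017,"y":0.013,"z":0.019,"wx":0.0006,"wy":0,"wz":0.0005,"fingers":-1},
    {"x":0.0017,"y":0.013,"z":0.019,"wx":0.0006,"wy":0,"wz":0.0005,"fingers":-1},
    {"x":0.0017,"y":0.013,"z":0.019,"wx":0.0006,"wy":0,"wz":0.0005,"fingers":-1},
    {"x":0.001,"y":0.008,"z":0.01,"wx":0.0006,"wy":0,"wz":0.0005,"fingers":-1},
    {"x":0,"y":0,"z":0,"wx":0,"wy":0,"wz":0,"fingers":-1}
  ]
}}

```text
clock: 7.0
tool_pos: [0.5999, 0.2749, 0.1167]
eef_rot: [0.757, -0.639, 0.09, -0.107]
contact_force: [-0.2, 0.0, -2.4]
opening: 0.214
```

```bash
python3 -c "
from pl import *
show();lip_now();plan(*lip_target(.030,.005,16,-.001),f=-1,n=2)"
```

```text
t 7.0 tcp [0.5999 0.2749 0.1167] F [-0.2  0.  -2.4] open 0.214 grip [0.5947 0.274  0.135 ] yaw/tilt/roll [ 9.66 16.07 -0.04] q [-0.79  0.8   0.42  1.86 -0.66  0.32 -1.32]
lip mm [34.6 -6.3 14.5] yaw,tilt,roll [-0.44 16.07 -0.04]
n 2 dist 0.0122 turn [-0.07 -0.17 -0.43]
[{"x": -0.0037, "y": 0.0044, "z": 0.005, "wx": -0.0002, "wy": -0.0005, "wz": -0.0012, "fingers": -1}, {"x": -0.0037, "y": 0.0044, "z": 0.005, "wx": -0.0002, "wy": -0.0005, "wz": -0.0012, "fingers": -1}]
```

Emit:
{"name": "apply_moves", "arguments": {
  "series": [
    {"x":-0.0035,"y":0.004,"z":0.005,"wx":0,"wy":-0.0005,"wz":-0.0012,"fingers":-1},
    {"x":-0.0035,"y":0.004,"z":0.005,"wx":0,"wy":-0.0005,"wz":-0.0012,"fingers":-1},
    {"x":0,"y":0,"z":0,"wx":0,"wy":0,"wz":0,"fingers":-1}
  ]
}}

```text
clock: 7.38
tool_pos: [0.5963, 0.2805, 0.1083]
eef_rot: [0.759, -0.635, 0.09, -0.109]
contact_force: [-0.5, -0.8, -2.3]
opening: 0.214
```

```bash
python3 look.py l2|tail -8; python3 -c "
from pl import *
plan(*lip_target(.012,.004,15,-.001),f=-1,n=2)"
```

```text
bridge 328 [0.4831 0.2583 0.0786] [549.8 277.2] [180.4 118.4] 14.91
z>86 1756 [0.5738 0.2761 0.1574] [575.6 280.9] [176.9 101.1] 10.08
orange 21 [0.5303118  0.26008112 0.04472091] [0.51986407 0.24159207 0.03530602] [0.53826596 0.29838425 0.05062409]
top platform 2655 z 0.0515 (array([733.7, 303.9]), array([168.8, 216.8]), 9.67) eroded (array([732.7, 303.9]), array([164.8, 211.7]), 9.89) [0.7588 0.2738 0.0515]
  along [0.6948 0.8067 0.854 ] across [0.0735 0.1247 0.2778]
top box+plat 5536 z 0.0542 (array([635. , 283.2]), array([371.7, 219. ]), 11.14) eroded (array([633.9, 284.3]), array([366.1, 213.7]), 10.39) [0.6424 0.2631 0.0571]
top bridge 247 z 0.0786 (array([480.3, 259.6]), array([ 27.7, 116.4]), 10.21) eroded (array([480.3, 259.6]), array([ 27.7, 116.4]), 10.21) [0.4825 0.2612 0.079 ]
  along [0.5032 0.5208 0.5302] across [0.1208 0.1769 0.2348]
n 2 dist 0.0197 turn [-1.25  0.07  0.03]
[{"x": 0.0001, "y": 0.0122, "z": -0.0011, "wx": -0.0035, "wy": 0.0002, "wz": 0.0001, "fingers": -1}, {"x": 0.0001, "y": 0.0122, "z": -0.001, "wx": -0.0035, "wy": 0.0002, "wz": 0.0001, "fingers": -1}]Traceback (most recent call last):
  File "look.py", line 3, in <module>
    from m2 import big
  File "m2.py", line 14, in <module>
    m=big(m); m2=cv2.erode(m.astype(np.uint8),np.ones((3,3)))>0 if nm!='orange' and nm!='bridge' else m
  File "m2.py", line 5, in big
    k,l,s,c=cv2.connectedComponentsWithStats(m.astype(np.uint8)); i=1+np.argmax(s[1:,4]); return l==i
                                                                      ~~~~~~~~~^^^^^^^^^
    return _wrapfunc(a, 'argmax', axis=axis, out=out, **kwds)
    return bound(*args, **kwds)
ValueError: attempt to get argmax of an empty sequence
```

```bash
python3 - <<'E'
s=open('look.py').read().replace("from m2 import big\n","""def big(m):
    k,l,s,c=cv2.connectedComponentsWithStats(m.astype(np.uint8)); return l==(1+np.argmax(s[1:,4]))
""");open('look.py','w').write(s)
E
python3 look.py l2|tail -8
```

```text
t 7.38 tcp [0.5963 0.2805 0.1083] F [-0.5 -0.8 -2.3] open 0.214 grip [0.5911 0.2796 0.1265] yaw/tilt/roll [10.13 16.25  0.06] q [-0.79  0.81  0.39  1.87 -0.67  0.29 -1.32]
lip mm [32.2 -0.8  5.8] yaw,tilt,roll [ 0.03 16.25  0.06]
top 1187 plate x [-0.0943 -0.0151] y [-0.0506  0.0483] plate top z med(want -.024) -0.0239
  plate slopes deg [-0.32 -0.01]
  bridge x [-0.0856 -0.0569] y [-0.0591  0.0571] z 0.0776
side 1287 plate x [-0.0941  0.0481] y [-0.05    0.0494] plate top z med(want -.024) -0.0224
  plate slopes deg [-0.35  0.58]
  bridge x [-0.0859 -0.0584] y [-0.0591  0.0539] z 0.0786
```

View pics/l2.png

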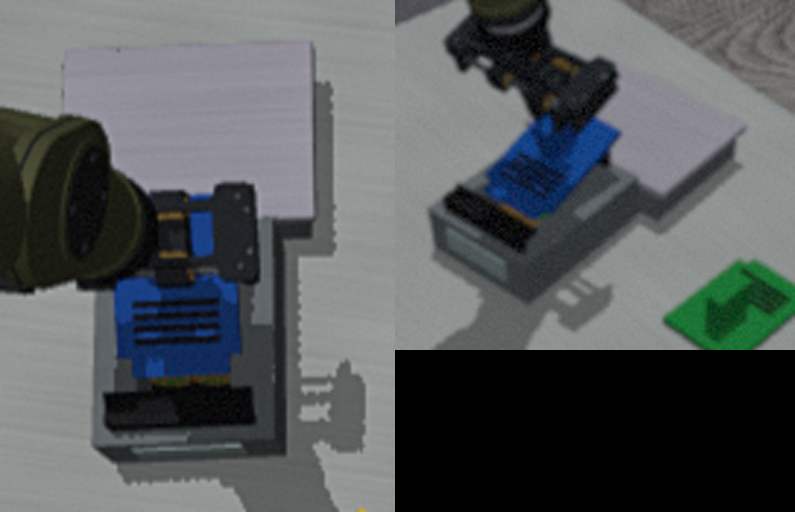

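The lip (top view (185,372)) is centred on the bridge (180,408), about 12 mm clear of it and low. Inserting.

Emit:
{"name": "apply_moves", "arguments": {
  "series": [
    {"x":0,"y":0.012,"z":-0.001,"wx":-0.0035,"wy":0,"wz":0,"fingers":-1},
    {"x":0,"y":0.01,"z":-0.001,"wx":-0.0035,"wy":0,"wz":0,"fingers":-1},
    {"x":0,"y":0,"z":0,"wx":0,"wy":0,"wz":0,"fingers":-1}
  ]
}}

```text
clock: 7.85
tool_pos: [0.5785, 0.2769, 0.1054]
eef_rot: [0.76, -0.637, 0.083, -0.1]
contact_force: [0.0, -0.0, -2.1]
opening: 0.21
```

```bash
python3 -c "
from pl import *
show();lip_now();plan(*lip_target(.002,.002,14,-.001),f=-1,n=2)"
```

```text
t 7.85 tcp [0.5785 0.2769 0.1054] F [ 0.  -0.  -2.1] open 0.21 grip [0.5737 0.276  0.1237] yaw/tilt/roll [10.1  14.96  0.05] q [-0.8   0.8   0.39  1.9  -0.68  0.29 -1.32]
lip mm [13.1 -1.2  4.9] yaw,tilt,roll [ 0.   14.96  0.05]
n 2 dist 0.0114 turn [-0.96  0.05  0.  ]
[{"x": -0.0001, "y": 0.007, "z": 0.001, "wx": -0.0027, "wy": 0.0001, "wz": 0.0, "fingers": -1}, {"x": -0.0001, "y": 0.007, "z": 0.0011, "wx": -0.0027, "wy": 0.0001, "wz": 0.0, "fingers": -1}]
```

Emit:
{"name": "apply_moves", "arguments": {
  "series": [
    {"x":0,"y":0.007,"z":0.001,"wx":-0.0027,"wy":0,"wz":0,"fingers":-1},
    {"x":0,"y":0.006,"z":0.001,"wx":-0.0027,"wy":0,"wz":0,"fingers":-1},
    {"x":0,"y":0,"z":0,"wx":0,"wy":0,"wz":0,"fingers":-1}
  ]
}}

```text
clock: 8.22
tool_pos: [0.5686, 0.2751, 0.101]
eef_rot: [0.761, -0.637, 0.078, -0.093]
contact_force: [-0.4, -0.2, -2.2]
opening: 0.211
```

```bash
python3 -c "
from pl import *
show();lip_now();plan(*lip_target(-.001,.001,14,-.001),f=-1,n=1)"
```

```text
t 8.22 tcp [0.5686 0.2751 0.101 ] F [-0.4 -0.2 -2.2] open 0.211 grip [0.5641 0.2743 0.1195] yaw/tilt/roll [10.1  13.95  0.04] q [-0.8   0.8   0.38  1.91 -0.68  0.29 -1.32]
lip mm [ 2.3 -1.2  2.2] yaw,tilt,roll [ 0.   13.95  0.04]
n 1 dist 0.0035 turn [0.05 0.04 0.  ]
[{"x": -0.0003, "y": 0.0044, "z": 0.0003, "wx": 0.0003, "wy": 0.0002, "wz": 0.0, "fingers": -1}]
```

Emit:
{"name": "apply_moves", "arguments": {
  "series": [
    {"x":0,"y":0.003,"z":0,"wx":0,"wy":0,"wz":0,"fingers":-1},
    {"x":0,"y":0,"z":0,"wx":0,"wy":0,"wz":0,"fingers":-1}
  ]
}}

```text
clock: 8.48
tool_pos: [0.5663, 0.2747, 0.1004]
eef_rot: [0.761, -0.637, 0.078, -0.093]
contact_force: [-0.3, -1.1, -1.5]
opening: 0.213
```

```bash
python3 -c "
from pl import *
show();lip_now()"
```

```text
t 8.47 tcp [0.5663 0.2747 0.1004] F [-0.3 -1.1 -1.5] open 0.213 grip [0.5618 0.2738 0.1189] yaw/tilt/roll [10.1  13.96  0.04] q [-0.8   0.8   0.38  1.92 -0.68  0.28 -1.31]
lip mm [-0.  -1.3  1.6] yaw,tilt,roll [-0.   13.96  0.04]
```

Emit:
{"name": "apply_moves", "arguments": {
  "series": [
    {"x":0,"y":0.003,"z":0,"wx":0,"wy":0,"wz":0,"fingers":-1},
    {"x":0,"y":0,"z":0,"wx":0,"wy":0,"wz":0,"fingers":-1}
  ]
}}

```text
clock: 8.72
tool_pos: [0.5642, 0.2743, 0.1]
eef_rot: [0.761, -0.637, 0.078, -0.094]
contact_force: [0.3, 0.1, -2.2]
opening: 0.212
```

```bash
python3 -c "
from pl import *
show();lip_now()"
```

```text
t 8.72 tcp [0.5642 0.2743 0.1   ] F [ 0.3  0.1 -2.2] open 0.212 grip [0.5597 0.2734 0.1184] yaw/tilt/roll [10.09 14.01  0.04] q [-0.8   0.8   0.37  1.93 -0.68  0.28 -1.31]
lip mm [-2.1 -1.3  1.1] yaw,tilt,roll [-1.000e-02  1.401e+01  4.000e-02]
```

Emit:
{"name": "apply_moves", "arguments": {
  "series": [
    {"x":0,"y":0.003,"z":0,"wx":0,"wy":0,"wz":0,"fingers":-1},
    {"x":0,"y":0,"z":0,"wx":0,"wy":0,"wz":0,"fingers":-1}
  ]
}}

```text
clock: 8.98
tool_pos: [0.5632, 0.274, 0.1]
eef_rot: [0.761, -0.637, 0.079, -0.095]
contact_force: [0.9, -0.7, -2.3]
opening: 0.211
```

```bash
python3 -c "
from pl import *
show();lip_now()"
```

```text
t 8.97 tcp [0.5632 0.274  0.1   ] F [ 0.9 -0.7 -2.3] open 0.211 grip [0.5586 0.2732 0.1185] yaw/tilt/roll [10.07 14.18  0.05] q [-0.8   0.8   0.37  1.93 -0.68  0.27 -1.31]
lip mm [-3.  -1.3  0.9] yaw,tilt,roll [-0.03 14.18  0.05]
```

Contact with the end wall is felt: 3 mm commanded, only 1 mm moved, and the tilt changed slightly. I take the wall at an estimated lip x of about -3 mm. Pivoting down about the lip, first to 8°.

```bash
python3 -c "
from pl import *
plan(*lip_target(-.002,.0008,8,-.001),f=-1,n=4)"
```

```text
n 4 dist 0.0111 turn [-6.18  0.04 -0.02]
[{"x": -0.0001, "y": -0.0006, "z": 0.0034, "wx": -0.0086, "wy": 0.0001, "wz": -0.0, "fingers": -1}, {"x": -0.0001, "y": -0.0007, "z": 0.0034, "wx": -0.0086, "wy": 0.0001, "wz": -0.0, "fingers": -1}, {"x": -0.0001, "y": -0.0008, "z": 0.0034, "wx": -0.0086, "wy": 0.0001, "wz": -0.0, "fingers": -1}, {"x": -0.0001, "y": -0.0009, "z": 0.0033, "wx": -0.0086, "wy": 0.0001, "wz": -0.0, "fingers": -1}]
```

Emit:
{"name": "apply_moves", "arguments": {
  "series": [
    {"x":0,"y":-0.0007,"z":0.0034,"wx":-0.0086,"wy":0,"wz":0,"fingers":-1},
    {"x":0,"y":-0.0007,"z":0.0034,"wx":-0.0086,"wy":0,"wz":0,"fingers":-1},
    {"x":0,"y":-0.0008,"z":0.0034,"wx":-0.0086,"wy":0,"wz":0,"fingers":-1},
    {"x":0,"y":-0.0009,"z":0.0033,"wx":-0.0086,"wy":0,"wz":0,"fingers":-1},
    {"x":0,"y":0,"z":0,"wx":0,"wy":0,"wz":0,"fingers":-1}
  ]
}}

```text
clock: 9.6
tool_pos: [0.5672, 0.2747, 0.0894]
eef_rot: [0.765, -0.641, 0.043, -0.052]
contact_force: [1.5, 0.5, -0.7]
opening: 0.21
```

```bash
python3 look.py l3; python3 -c "
from pl import *
plan(*lip_target(-.002,.0005,3,-.001),f=-1,n=4)"
```

```text
t 9.6 tcp [0.5672 0.2747 0.0894] F [ 1.5  0.5 -0.7] open 0.21 grip [0.5647 0.2743 0.1082] yaw/tilt/roll [10.09  7.74  0.03] q [-0.79  0.85  0.43  1.81 -0.64  0.48 -1.35]
lip mm [-2.7 -1.4  0.6] yaw,tilt,roll [-0.01  7.74  0.03]
top 1102 plate x [-0.0728 -0.    ] y [-0.0509  0.0484] plate top z med(want -.024) -0.0245
  plate slopes deg [-0.5  -0.27]
  bridge x [-0.085  -0.0572] y [-0.059   0.0571] z 0.0776
side 1046 plate x [-0.0682  0.0655] y [-0.0502  0.0502] plate top z med(want -.024) -0.0227
  plate slopes deg [-0.65  0.3 ]
  bridge x [-0.0856 -0.052 ] y [-0.0592  0.0562] z 0.0786
n 4 dist 0.0089 turn [-4.77  0.04 -0.01]
[{"x": -0.0001, "y": -0.0006, "z": 0.0027, "wx": -0.0066, "wy": 0.0001, "wz": -0.0, "fingers": -1}, {"x": -0.0001, "y": -0.0006, "z": 0.0027, "wx": -0.0066, "wy": 0.0001, "wz": -0.0, "fingers": -1}, {"x": -0.0001, "y": -0.0007, "z": 0.0027, "wx": -0.0066, "wy": 0.0001, "wz": -0.0, "fingers": -1}, {"x": -0.0001, "y": -0.0007, "z": 0.0027, "wx": -0.0066, "wy": 0.0001, "wz": -0.0, "fingers": -1}]
```

View pics/l3.png

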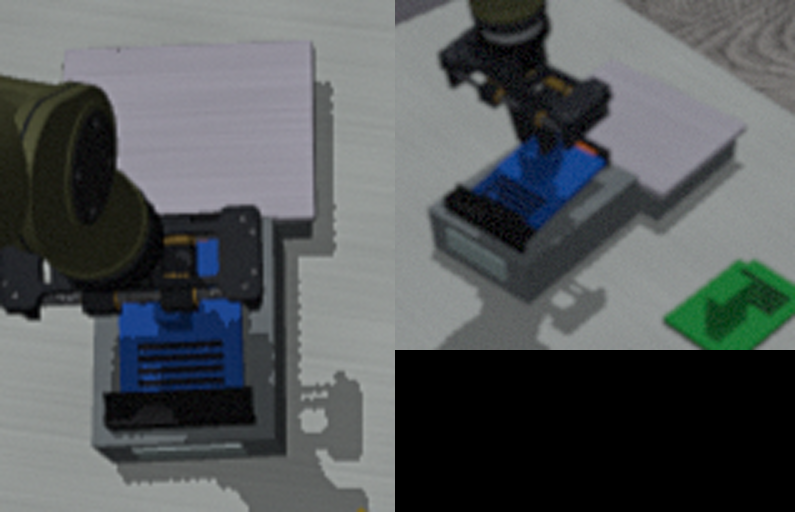

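The lip and the plate's front edge are now under the bridge (top view y≈395), and the back edge is just in front of the orange catch (side view (580,148)). Pivoting on.

Emit:
{"name": "apply_moves", "arguments": {
  "series": [
    {"x":0,"y":-0.0007,"z":0.0027,"wx":-0.0066,"wy":0,"wz":0,"fingers":-1},
    {"x":0,"y":-0.0007,"z":0.0027,"wx":-0.0066,"wy":0,"wz":0,"fingers":-1},
    {"x":0,"y":-0.0007,"z":0.0027,"wx":-0.0066,"wy":0,"wz":0,"fingers":-1},
    {"x":0,"y":-0.0007,"z":0.0027,"wx":-0.0066,"wy":0,"wz":0,"fingers":-1}
  ]
}}

```text
clock: 10.2
tool_pos: [0.5686, 0.2752, 0.0814]
eef_rot: [0.766, -0.642, 0.014, -0.018]
contact_force: [-0.7, -0.0, -1.1]
opening: 0.212
```

```bash
python3 -c "
from pl import *
show();lip_now();plan(*lip_target(-.002,-.0005,-0.5,-.001),f=-1,n=4)"
```

```text
t 10.2 tcp [0.5686 0.2752 0.0814] F [-0.7 -0.  -1.1] open 0.212 grip [0.5678 0.275  0.1004] yaw/tilt/roll [10.09  2.62  0.08] q [-0.78  0.89  0.46  1.72 -0.6   0.63 -1.38]
lip mm [-3.5 -1.2  1.3] yaw,tilt,roll [-0.01  2.62  0.08]
n 4 dist 0.0075 turn [-3.12  0.08 -0.  ]
[{"x": -0.0001, "y": -0.0007, "z": 0.0022, "wx": -0.0043, "wy": 0.0001, "wz": -0.0, "fingers": -1}, {"x": -0.0001, "y": -0.0007, "z": 0.0022, "wx": -0.0043, "wy": 0.0001, "wz": -0.0, "fingers": -1}, {"x": -0.0001, "y": -0.0007, "z": 0.0022, "wx": -0.0043, "wy": 0.0001, "wz": -0.0, "fingers": -1}, {"x": -0.0001, "y": -0.0007, "z": 0.0022, "wx": -0.0043, "wy": 0.0001, "wz": -0.0, "fingers": -1}]
```

Emit:
{"name": "apply_moves", "arguments": {
  "series": [
    {"x":0,"y":-0.0007,"z":0.0022,"wx":-0.0043,"wy":0,"wz":0,"fingers":-1},
    {"x":0,"y":-0.0007,"z":0.0022,"wx":-0.0043,"wy":0,"wz":0,"fingers":-1},
    {"x":0,"y":-0.0007,"z":0.0022,"wx":-0.0043,"wy":0,"wz":0,"fingers":-1},
    {"x":0,"y":-0.0007,"z":0.003,"wx":-0.0043,"wy":0,"wz":0,"fingers":-1}
  ]
}}

```text
clock: 10.7
tool_pos: [0.5696, 0.2754, 0.0756]
eef_rot: [0.767, -0.642, -0.006, 0.005]
contact_force: [-10.6, -1.9, 31.2]
opening: 0.212
```

```bash
python3 look.py l4
```

```text
t 10.7 tcp [0.5696 0.2754 0.0756] F [-10.6  -1.9  31.2] open 0.212 grip [0.5699 0.2754 0.0946] yaw/tilt/roll [10.1  -0.91  0.16] q [-0.76  0.93  0.47  1.65 -0.59  0.73 -1.4 ]
lip mm [-3.6 -1.1  1.4] yaw,tilt,roll [-0.   -0.91  0.16]
top 1341 plate x [-0.0707  0.0221] y [-0.0513  0.0485] plate top z med(want -.024) -0.025
  plate slopes deg [ 0.83 -0.09]
  bridge x [-0.0853 -0.0572] y [-0.0591  0.0564] z 0.0776
side 950 plate x [-0.066   0.0492] y [-0.0504  0.0512] plate top z med(want -.024) -0.0229
  plate slopes deg [0.72 0.18]
  bridge x [-0.0861 -0.0582] y [-0.058   0.0555] z 0.0787
```

Downward reaction is 31 N and the plate reads about 0° (−0.9 + 0.8). It seems to be seated. I'll ease off the push and check.

Emit:
{"name": "apply_moves", "arguments": {
  "series": [
    {"x":0,"y":0,"z":-0.0015,"wx":0.003,"wy":0,"wz":0,"fingers":-1},
    {"x":0,"y":0,"z":0,"wx":0,"wy":0,"wz":0,"fingers":-1}
  ]
}}

```text
clock: 11.05
tool_pos: [0.57, 0.2755, 0.0769]
eef_rot: [0.767, -0.642, -0.003, 0.001]
contact_force: [0.7, 0.3, -2.7]
opening: 0.214
```

```bash
cat >> look.py <<'E'
    S=R.from_euler('Z',YAW,degrees=True)
    for n in ('top','side'):
        z=np.load(f'/tmp/{n}.npz');p=z['p'];W=pts(z['d'],dict(camera_matrix=z['K'],world_from_camera=z['T']));hsv=cv2.cvtColor(p,cv2.COLOR_RGB2HSV)
        Z=S.inv().apply(W.reshape(-1,3)-O).reshape(W.shape)
        m=(cv2.inRange(hsv,(105,120,30),(130,255,255))>0)&(abs(Z[...,2]-.07)<.012)&(abs(Z[...,1])<.06)&(abs(Z[...,0])<.09)
        m=cv2.erode(m.astype(np.uint8),np.ones((3,3)))>0
        q=Z[m]; k=np.linalg.lstsq(np.c_[q[:,:2],np.ones(len(q))],q[:,2],rcond=None)[0]
        t=(cv2.inRange(hsv,(3,130,60),(18,255,255))>0)&(abs(Z[...,0]-.075)<.02)&(abs(Z[...,1])<.035)&(Z[...,2]>.055)
        print(n,'plate top plane: z0 mm',(k[2]*1000).round(2),'slopes deg',np.degrees(k[:2]).round(2),'x range',np.percentile(q[:,0],[1,99]).round(4),'orange',t.sum(),np.percentile(Z[t],[2,98],axis=0).round(3).tolist() if t.sum()>3 else '')
E
python3 look.py l5
```

```text
t 11.05 tcp [0.57   0.2755 0.0769] F [ 0.7  0.3 -2.7] open 0.214 grip [0.5701 0.2755 0.0959] yaw/tilt/roll [10.09 -0.31  0.17] q [-0.76  0.92  0.47  1.66 -0.59  0.71 -1.39]
lip mm [-3.  -1.1  1.8] yaw,tilt,roll [-0.01 -0.31  0.17]
top 1354 plate x [-0.0719  0.0206] y [-0.0511  0.0514] plate top z med(want -.024) -0.0245
  plate slopes deg [-0.13  0.04]
  bridge x [-0.0855 -0.0573] y [-0.0593  0.0568] z 0.0776
side 950 plate x [-0.0672  0.0504] y [-0.0502  0.0511] plate top z med(want -.024) -0.0227
  plate slopes deg [-0.07  0.44]
  bridge x [-0.0872 -0.0578] y [-0.059   0.0546] z 0.0785
top plate top plane: z0 mm 68.71 slopes deg [-0.35  0.06] x range [-0.0513  0.0356] orange 26 [[0.067, -0.027, 0.069], [0.084, -0.019, 0.086]]
side plate top plane: z0 mm 70.87 slopes deg [-0.54 -0.05] x range [-0.0433  0.059 ] orange 78 [[0.066, -0.024, 0.071], [0.087, 0.021, 0.087]]
```

View pics/l5.png

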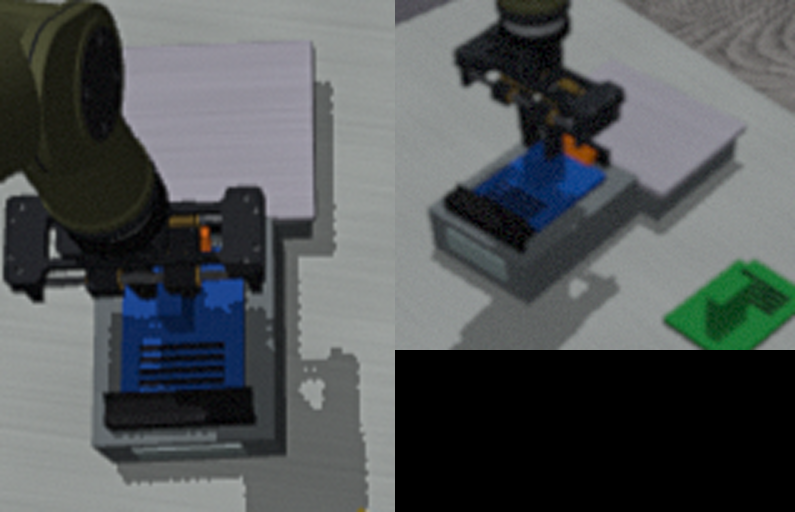

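The cover is flat, and the catch face is back at x≈67 mm with the orange tooth visible over the back edge (side view (580,150)). Force is back to about the cover's weight. Releasing and then rising.

Emit:
{"name": "apply_moves", "arguments": {
  "series": [
    {"x":0,"y":0,"z":0,"wx":0,"wy":0,"wz":0,"fingers":0.2},
    {"x":0,"y":0,"z":0,"wx":0,"wy":0,"wz":0,"fingers":0.2},
    {"x":0,"y":0,"z":0,"wx":0,"wy":0,"wz":0,"fingers":0.2},
    {"x":0,"y":0,"z":0,"wx":0,"wy":0,"wz":0,"fingers":0.2},
    {"x":0,"y":0,"z":0,"wx":0,"wy":0,"wz":0,"fingers":0.2},
    {"x":0,"y":0,"z":0,"wx":0,"wy":0,"wz":0,"fingers":0.2}
  ]
}}

```text
clock: 11.9
tool_pos: [0.5696, 0.2755, 0.0771]
eef_rot: [0.767, -0.642, -0.004, 0.002]
contact_force: [0.4, 0.1, -0.5]
opening: 0.601
```

```bash
python3 -c "
from pl import *
show()"
```

```text
t 11.9 tcp [0.5696 0.2755 0.0771] F [ 0.4  0.1 -0.5] open 0.601 grip [0.5697 0.2755 0.0961] yaw/tilt/roll [10.09 -0.4   0.19] q [-0.76  0.92  0.47  1.66 -0.59  0.72 -1.39]
```

Open to 53 mm with no load. I'll go straight up, then back off toward the robot for a clear view.

Emit:
{"name": "apply_moves", "arguments": {
  "series": [
    {"x":0,"y":0,"z":-0.03,"wx":0,"wy":0,"wz":0,"fingers":0.2},
    {"x":0,"y":0,"z":-0.05,"wx":0,"wy":0,"wz":0,"fingers":0.2},
    {"x":0,"y":0,"z":-0.05,"wx":0,"wy":0,"wz":0,"fingers":0.2},
    {"x":0.05,"y":0,"z":-0.02,"wx":0,"wy":0,"wz":0,"fingers":0.2},
    {"x":0.06,"y":0,"z":0,"wx":0,"wy":0,"wz":0,"fingers":0.2},
    {"x":0.06,"y":0,"z":0,"wx":0,"wy":0,"wz":0,"fingers":0.2},
    {"x":0.06,"y":0,"z":0,"wx":0,"wy":0,"wz":0,"fingers":0.2},
    {"x":0,"y":0,"z":0,"wx":0,"wy":0,"wz":0,"fingers":0.2}
  ]
}}

```text
clock: 12.9
tool_pos: [0.6042, 0.0897, 0.2004]
eef_rot: [0.767, -0.641, -0.003, 0.001]
contact_force: [-1.1, -0.4, -0.3]
opening: 0.599
```

```bash
python3 look.py l6
```

```text
t 12.9 tcp [0.6042 0.0897 0.2004] F [-1.1 -0.4 -0.3] open 0.599 grip [0.6043 0.0897 0.2194] yaw/tilt/roll [10.25 -0.33  0.13] q [-0.51  0.74  0.54  1.63 -0.46  0.91 -1.19]
lip mm [  -1.9 -190.2  125.3] yaw,tilt,roll [ 0.15 -0.33  0.13]
top 1852 plate x [-0.0759  0.0508] y [0.1338 0.2335] plate top z med(want -.024) -0.1491
  plate slopes deg [ 2.85 -0.02]
  bridge x [-0.085  -0.0582] y [-0.059   0.0569] z 0.0774
side 1009 plate x [-0.0783  0.0497] y [0.1307 0.2328] plate top z med(want -.024) -0.147
  plate slopes deg [7.09 5.49]
  bridge x [-0.0856 -0.0587] y [-0.0595  0.0556] z 0.0785
top plate top plane: z0 mm 67.62 slopes deg [-0.08  0.03] x range [-0.0509  0.0648] orange 176 [[0.066, -0.026, 0.07], [0.086, 0.023, 0.086]]
side plate top plane: z0 mm 69.62 slopes deg [-0.25 -0.17] x range [-0.0444  0.0615] orange 96 [[0.065, -0.025, 0.072], [0.087, 0.024, 0.087]]
```

View pics/l6.png

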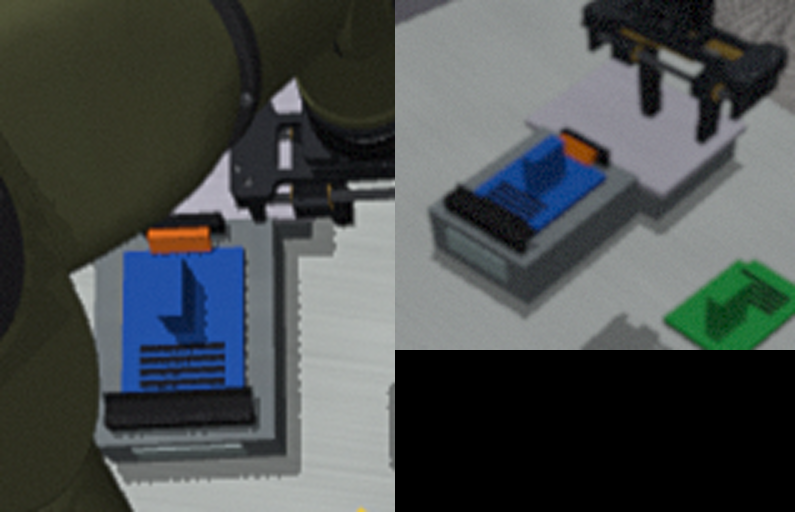

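The cover lies flat between the bridge and the orange catch, with the tooth over the back edge (top view (180,240)) and the gripper clear. Last check is the fin position and the white cover, then I hand in.

```bash
python3 -c "
from pl import *
S=R.from_euler('Z',YAW,degrees=True)
for n in ('top','side'):
    p,d,cm=grab(n);W=pts(d,cm);Z=S.inv().apply(W.reshape(-1,3)-O).reshape(W.shape);h=cv2.cvtColor(p,cv2.COLOR_RGB2HSV)
    m=(cv2.inRange(h,(105,120,30),(130,255,255))>0)&(abs(Z[...,2]-.112)<.005)&(abs(Z[...,0]-.02)<.05)&(abs(Z[...,1])<.04)
    r=cv2.minAreaRect((Z[m][:,:2]*1000).astype(np.float32)); print(n,'fin',np.round(r[0],1),np.round(r[1],1))
a=cv2.imread('pics/top0.png')[...,::-1]; p=np.load('/tmp/top.npz')['p']
b=(slice(150,212),slice(370,422)); print('white diff',np.abs(a[b].astype(int)-p[b]).mean())
print(finish_job())"
```

```text
top fin [18.6 -3. ] [20.1 50.7]
side fin [19.1 -0.4] [21.2 50.7]
white diff 41.1078370554177
the job is handed in; nothing more can be done
None
```

```bash
python3 -c "
import cv2,numpy as np
a=cv2.imread('pics/side0.png')[...,::-1].astype(int); p=np.load('/tmp/side.npz')['p'].astype(int)
b=(slice(245,308),slice(365,436)); print(np.abs(a[b]-p[b]).mean())
q=np.load('/tmp/top.npz')['p'][150:212,370:422]; print(q.mean((0,1)))
for im in (a,p): m=(im[b].min(2)>150); v,u=np.nonzero(m); print(m.sum(),u.mean(),v.mean())"
```

```text
8.670169163126909
[176.41253102 179.78846154 174.09646402]
1297 37.368542791056285 27.479568234387045
1473 37.006788866259335 27.306856754921927
```

I handed the job in with the blue cover snapped flat over the bay. I took it by its fin, hooked its lip under the bridge at about 14–16° tilt until I felt the end wall, pivoted it down (peak reading 31 N) and let go. The clock showed about 13 s.

**Checks that agreed:**
- The plate top reads 68–70 mm above the table (68 expected) and is level within about 0.3°.
- The catch tooth is back at x≈66 mm, over the cover's back edge.
- The gripper is clear, with no load at release.

**Checks that disagreed:**
- **Fin position:** it measures x≈19 mm on the scale, against the 21–25 expected. The end wall was also felt about 3 mm further in than my estimate, so I put this down to a 2–3 mm error in my scale origin. I did not confirm that separately.
- **Fin sideways position:** the top view gives y = -3.0 mm and the side view -0.4 mm.
- **White cover:** the top-view before/after comparison showed a large difference of 41 grey levels, which I did not trace; lighting or shadow is my guess. The side view finds the white cover within about 0.4 px of where it was. I never moved the arm near it.

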